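# Press a dowel to the depth mark on the bench lever press

### The arm

A 7-joint arm with a two-finger parallel gripper is mounted at the origin on the work surface. World frame = base frame: x ahead of the robot, y to its left, z up, the work surface at z = 0. Lengths are in m, angles in rad, forces in N, time in s.
With the tool pointing down it reaches from about 0.35 to 0.775 m from the base axis. Payload 3.1 kg.
Tool frame: the origin (TCP) lies midway between the tips of the shut fingers; the grasp point (between the pads) lies 19 mm behind it (r.grip_depth is the distance from the TCP to the grasp point, in m); z points along the fingers, y is the line along which they close (so a half turn about z gives the same grasp; the last joint's range is limited). The gripper opens to 85 mm and grips with 20 to 120 N. Pads are 22 mm wide; open, the fingers measure 114 mm over their backs; the gripper's body (76 mm by 85 mm) begins 54 mm behind the grasp point. The pads swing forward as they close: fully open they stand 13 mm farther back than shut.
Start: joints at [1.173, 0.311, 0.014, 1.512, -0.004, 1.319, -0.027], TCP at [0.192, -0.516, 0.231] pointing down, gripper open.
Joint ranges: [-2.7, 2.7], [-0.3, 1.91], [-1.27, 1.3], [0.12, 2.57], [-1.44, 4.58], [0.2, 2.03], [-3.05, 3.05]. Speed limits (rad/s): [2.79, 2.79, 3.14, 3.14, 3.14, 3.14, 3.14].

### API

Orientations are given as a rotation vector (axis times angle).
In Python, from station import telemetry, viewer, job_done, r gives the robot as it stands.
- The arm moves only by the shell command python3 -m crank 'ROWS' [FORCE]. ROWS is JSON, a list of rows, each a list of 7 numbers: the turn, a rotation vector about the tool's x, y, z in degrees, then the shift along the tool's x, y, z in cm, then the closure, from 0 (fully open) to 1 (shut). A call has 1 to 5 rows; each row shifts and turns the commanded pose from where the row before left it, along the tool's axes as they then stand; what a row does not reach is not made up. A row lasts 1/10 s, in which the tool goes at most 50 mm and 8.59 degrees, less where a joint would pass 70% of its speed; a pose out of reach is approached as far as the arm can. A call is refused whole if a number of a shift passes 5 or a number of a turn 8.59, either way. A call with a gripper value outside its range is refused whole. The fingers move at their own pace and stop on an object; FORCE is the grip in N (left out, the last holds). Time passes only in rows, so rows that do not move let the fingers close. It gives the time, the measured TCP pose, the force, the opening and the grip force at its end, in the units of the state.
- telemetry.observe(): the state, without advancing time (a new reading comes with each control period).
- viewer.camera(name): name is "side" or "top" or "wrist"; returns a dict with "img" (420x560x3 uint8, red, green, blue), "K" (3x3 intrinsics, pixels), "rvec" (rotation vector, rad) and "tvec" (3), from world to camera coordinates, as OpenCV has them. Camera axes: x right, y down, z forward; pixel columns grow to the right and rows downward; lengths in m; the calibration is good to about 2 mm. A picture is of the moment at which its call begins. There is no depth.
- job_done(): hands the job in; it is judged then, once.
The state is a dict: "time_s": time; "joint_positions": joint angles; "dq": joint speeds; "tau": joint torques, N m; "position": TCP position; "orientation": TCP orientation; "contact_force": force on the tool from outside, world axes, zero at the start; "wrist_torque": the same for the moment, N m; "width": finger opening in m; "gripper_force": force on a finger pad.
Only numpy, scipy, OpenCV 4.12 (cv2) and the standard library are available. Lean on these libraries where they do the work, as an engineer would, in place of code of your own. Each camera call takes 0.05 s, during which the arm holds its last target. There are 200 camera calls.

### The job

Rest your fingertips on the wooden grip and press the spring-backed lever of the bench press down until its pointer stands at the index mark on the scale; keep it there for a moment, so that the dowel is driven to the set depth and no deeper, then let the lever spring back up to its rest. Only press: do not grip the lever, touch the dowel or shift the index, and leave the glue bottle, mallet, bench plane and try square where they are.

Things in the scene. Friction and masses are not known exactly. Their poses are not given: they have to be found in the camera images.
- press: Green cast bench press, bolted down, front towards world -y give or take 20 degrees. Origin: centre of the underside of its base plate (230 x 130 x 20 mm). Its own -x is the front, where the lever's grip sticks out; its -y side carries the white scale. The lever hangs between two fork cheeks, 50 mm wide, 185 mm high.
- pin (a point): Middle of the level pin on which the lever turns (axis along the press's y): 70 mm behind the press's origin (its +x) and 140 mm above the bench. Axes as the press's.
- rail: Beech rail clamped on the base under the lever, 60 x 220 x 80 mm, lying along the press's y, its top face 100 mm above the bench. Origin: centre of its underside. The dowel stands in its middle.
- lever (a joint): Lever angle, rad. 0: at rest, held up by its spring, rising 0.30 rad from level towards the grip; grows as the grip is pressed down; stop at 0.50. Steel bar 18 mm wide. Its round foot, 80 mm from the pin, meets the dowel at 0.10 to 0.18 and drives it from there. At the grip: about 3 N to start, 6.5 N at 0.45, and 4 to 5 N more while driving. Let go, it swings back to 0 by itself.
- index (a joint): Setting of the index, in the lever's own angle, rad (0.22 to 0.43): the lever's pointer stands at the mark when lever equals this value. The index is clamped and must not be shifted.
- grip_top (a point): Centre of the flat upper face of the wooden grip at the lever's free end, 260 mm from the pin. The grip is 80 mm long (along the lever), 46 mm wide, 16 mm thick. Axes are the lever's: x points from the grip to the pin, z out of the upper face. At rest it lies about 226 mm above the bench; at the mark 171 to 116 mm, according to the index.
- pointer_tip (a point): Tip of the lever's dark steel pointer (a 3 mm strip), 152 mm from the pin, running over the face of the white quadrant scale on the press's -y side.
- index_tip (a point): Inner tip of the index mark, 154 mm from the pin: a dark steel clip (16 mm high) with a brass thumbscrew on the outer rim of the white quadrant scale, and a 4 mm strip pointing inward at the lever's pin. Axes: z is the direction in which the pointer sweeps, upward; the pointer is at the mark when its tip has z = 0 in this frame.
- dowel_top (a point): Centre of the upper end of the wooden dowel, 12 mm thick, standing 28 to 34 mm out of the rail at the start, upright, under the lever's foot. It is a tight fit and stays where it is pushed; it cannot be drawn back. Driven to the mark it stands 8 to 24 mm out, according to the index.
- glue_bottle: White closed bottle, 58 mm thick, 170 mm tall, standing 100 to 150 mm beyond the middle of the grip, beside the mallet. Origin: centre of its underside. Leave alone.
- mallet: Wooden mallet lying beyond the grip, head 75 x 125 x 62 mm, handle 240 mm. Origin: under the head's centre. Leave alone.
- bench_plane: Iron bench plane, 240 x 60 mm, 100 mm high, behind the press's fork. Origin: centre of the sole. Leave alone.
- try_square: Try square lying flat, stock 22 x 120 x 18 mm, blade 160 mm, past the rail's far end. Origin: under the stock's centre. Leave alone.

How it is judged:
By the outcome, as a careful person would: the job done as asked, in the order asked, and still so for the second after the job is handed in, with the robot touching nothing.
It also fails if it takes over 35 s, if anything falls off the work surface, if the arm or the gripper's body presses on something with over 40 N, if the wrist force passes 120 N, or if a joint passes its speed limit or range.

## Working session

There is one attempt and no reset: what is moved stays moved. The work goes in short steps, Python scripts to look and compute and a shell command to move; the robot and the scene stay as the last step left them, time stands still between calls to the robot, and variables do not carry over. Pictures are saved under pics/ and viewed, at most 10 in all, crops included, and the job is handed in when it is done.

```bash
mkdir -p pics; ls; python3 - <<'E'
from station import telemetry, viewer, r
import cv2
for n in ("side","top"):
    c=viewer.camera(n); cv2.imwrite(f"pics/{n}0.png",c["img"][:,:,::-1]); print(n,c["K"].tolist(),c["rvec"],c["tvec"])
s=telemetry.observe(); print(s)
E
```

```text
pics
side [[387.8255267609195, 0.0, 277.0315653028536], [0.0, 387.8255267609195, 215.7094063931342], [0.0, 0.0, 1.0]] [ 0.015719   -2.88856847  1.18274544] [0.56704541 0.0150627  1.30895896]
top [[461.3577264252092, 0.0, 279.5920356118772], [0.0, 461.3577264252092, 210.95919768446691], [0.0, 0.0, 1.0]] [ 2.15973101 -2.16607005  0.12645736] [0.1116657  0.60284688 1.22158663]
{'time_s': 0.1, 'joint_positions': array([ 1.17327907,  0.31167332,  0.01398895,  1.51289778, -0.00441368,
        1.31921407, -0.02717888]), 'dq': array([-4.04381349e-04, -3.23252466e-03,  2.83163519e-04, -3.89357368e-03,
       -6.69421913e-05,  3.70817842e-04, -5.23791802e-04]), 'tau': array([ 8.81380693e-04, -3.80854511e+01,  1.46817206e-01, -2.31243736e+01,
        1.24125421e-02,  8.17124499e-03, -8.68363600e-06]), 'position': array([ 0.19138552, -0.5149237 ,  0.2303141 ]), 'orientation': array([-3.08989891e+00, -5.55750277e-01,  7.17706153e-04]), 'contact_force': array([-0.72534132, -0.29900169, -0.0366783 ]), 'wrist_torque': array([-0.01219937, -0.00498269,  0.01013165]), 'gripper_force': 0.0, 'width': 0.08496072621241789}
```

View pics/side0.png

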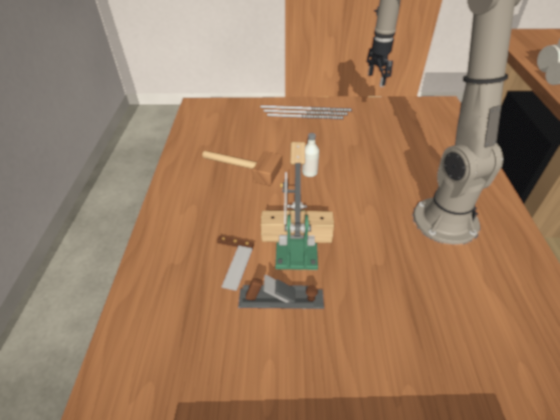

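View pics/top0.png

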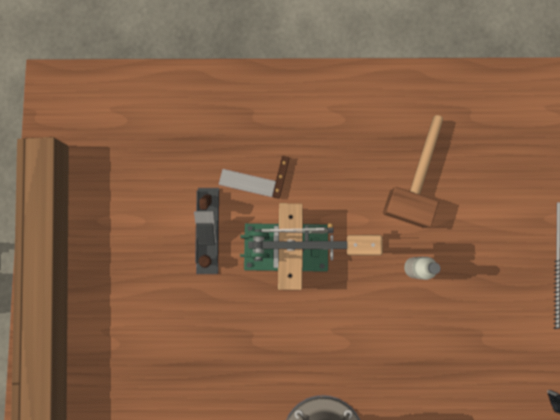

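The side view (from +y) shows the grip at about (298,152), with the scale strip left of the lever at (287,185). In the top view the grip is at (365,245), the press base at (287,247), the bottle at (422,268), and the brass screw at (330,226).

```bash
cat > h.py <<'E'
import numpy as np, cv2
from station import telemetry, viewer, r
def P(c):
    R=cv2.Rodrigues(np.array(c["rvec"],float))[0]; return np.c_[R,np.array(c["tvec"],float)]
def ray(c,uv):
    M=P(c); o=-M[:,:3].T@M[:,3]; d=M[:,:3].T@np.linalg.solve(c["K"],[uv[0],uv[1],1.]); return o,d/np.linalg.norm(d)
def plane(c,uv,p0,n):
    o,d=ray(c,uv); n=np.array(n,float); return o+d*((np.array(p0)-o)@n)/(d@n)
def tri(obs):
    A=np.zeros((3,3));b=np.zeros(3)
    for c,uv in obs:
        o,d=ray(c,uv);Q=np.eye(3)-np.outer(d,d);A+=Q;b+=Q@o
    p=np.linalg.solve(A,b); return p,[float(np.linalg.norm(proj(c,p)-uv)) for c,uv in obs]
def proj(c,p):
    q=c["K"]@(P(c)@np.r_[p,1]); return q[:2]/q[2]
def shot(n,name,crop=None,scale=1):
    c=viewer.camera(n); im=c["img"]
    if crop: im=im[crop[1]:crop[3],crop[0]:crop[2]]
    if scale!=1: im=cv2.resize(im,None,fx=scale,fy=scale,interpolation=cv2.INTER_CUBIC)
    cv2.imwrite(f"pics/{name}.png",im[:,:,::-1]); np.save(f"pics/{name}.npy",c,allow_pickle=True); return c
def load(name): return np.load(f"pics/{name}.npy",allow_pickle=True).item()
E
python3 - <<'E'
from h import *
T=shot("top","t1");S=shot("side","s1");W=shot("wrist","w1")
def blobs(c,lo,hi,box):
    h=cv2.cvtColor(c["img"],cv2.COLOR_RGB2HSV); m=cv2.inRange(h,lo,hi); z=np.zeros_like(m); z[box[1]:box[3],box[0]:box[2]]=m[box[1]:box[3],box[0]:box[2]]
    n,l,st,ce=cv2.connectedComponentsWithStats(z)
    for i in range(1,n):
        if st[i,4]>25:
            rc=cv2.minAreaRect(np.argwhere(l==i)[:,::-1].astype(np.float32)); print(st[i],ce[i].round(1),rc)
print(T["img"][245,365],T["img"][260,290],T["img"][200,400], T["img"][265,250])
print("top beech");blobs(T,(12,60,150),(28,170,255),(260,190,400,300))
print("top green");blobs(T,(60,80,20),(95,255,255),(230,200,340,290))
print("side beech");blobs(S,(12,60,150),(28,170,255),(250,130,345,260))
print("side green");blobs(S,(60,80,20),(95,255,255),(250,200,345,290))
p,e=tri([(T,(365,245)),(S,(298,152))]);print(p,e)
R=cv2.Rodrigues(W["rvec"])[0]; cp=-R.T@W["tvec"]
s=telemetry.observe(); Rt=cv2.Rodrigues(s["orientation"])[0]
print("cam in tool",Rt.T@(cp-s["position"]),(R@Rt).round(3).tolist(),W["K"][0,0]); print("tool R",Rt.round(3).tolist())
for n,uv,z in (("bottle",(412,268),0.1),("mallet",(412,208),.06),("base",(287,247),.02),("bottletop",(430,268),.17)): print(n,plane(T,uv,[0,0,z],[0,0,1]))
E
```

```text
[195 154 111] [185 146 105] [138  92  64] [76 76 73]
top beech
[289 196  20   5  54] [299.1 197.9] ((298.5, 198.0), (4.0, 19.0), 90.0)
[265 202  38  27 694] [287.4 214.8] ((283.5, 215.0), (26.0, 37.0), 90.0)
[260 207   7  13  30] [262.  212.8] ((263.0, 213.0), (6.0, 12.0), 0.0)
[357 215   9  10  37] [359.7 219.4] ((360.5899963378906, 219.12997436523438), (8.9095458984375, 7.9195966720581055), 81.8698959350586)
[348 218   9   7  26] [351.8 221. ] ((352.1730651855469, 221.13461303710938), (8.629110336303711, 5.295135974884033), 11.309932708740234)
[386 218  10   8  38] [390.  221.6] ((390.5, 221.5), (7.0, 9.0), 90.0)
[347 230  35  25 681] [363.5 244.2] ((364.0, 242.0), (24.0, 34.0), 90.0)
[286 233  16   3  47] [293.7 234. ] ((293.5, 234.0), (2.0, 15.0), 90.0)
[284 238  17   3  33] [293.  238.9] ((292.0, 239.0), (2.0, 16.0), 90.0)
[284 250  18   7  85] [293.7 252.2] ((292.5, 253.0), (6.0, 17.0), 90.0)
[277 257  25  33 727] [289.5 273.9] ((289.0, 273.0), (32.0, 24.0), 90.0)
[372 283  21   7  47] [382.5 285.7] ((381.8899230957031, 285.7299499511719), (4.808326244354248, 20.223257064819336
[... 648 characters left out ...]
0)
[287 193   7  12  70] [290.  197.9] ((290.0, 198.5), (11.0, 6.0), 90.0)
[286 210   9  14  71] [291.  215.3] ((290.0, 216.5), (13.0, 8.0), 90.0)
side green
[277 235  40  34 890] [296.4 254.7] ((296.5, 251.5), (39.0, 33.0), 0.0)
[ 0.50079076 -0.0857864   0.21992151] [0.6976197104099343, 0.5078254162563752]
cam in tool [ 0.08028483 -0.00052401 -0.14196439] [[-0.001, 1.0, 0.001], [-0.95, -0.0, -0.311], [-0.311, -0.001, 0.95]] 352.6973132213925
tool R [[0.937, 0.348, -0.0], [0.348, -0.937, 0.001], [-0.0, -0.001, -1.0]]
bottle [ 0.44851934 -0.22652345  0.1       ]
mallet [ 0.60719142 -0.24370663  0.06      ]
base [0.5057511  0.08994418 0.02      ]
bottletop [ 0.44900252 -0.24959186  0.17      ]
```

View pics/w1.png

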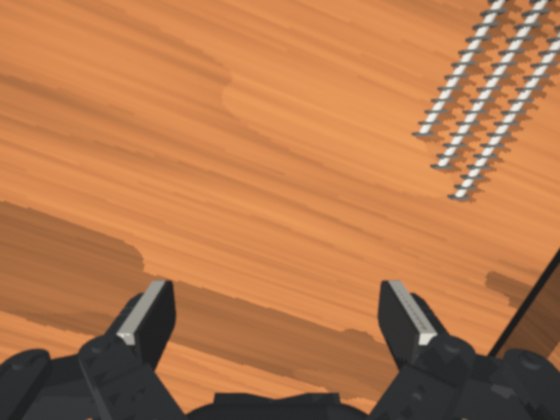

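The wrist view shows only bench and rods, with the open fingers at the bottom. The grip's top is near (0.50, -0.086, 0.22). I'll move above it with the fingers shut.

```bash
python3 -m crank '[[0,0,0,3,-2,-1.5,1],[0,0,0,3.6,-2.4,-1.3,1],[0,0,0,3.6,-2.4,-1.3,1],[0,0,0,3.6,-2.4,-1.3,1],[0,0,0,3.6,-2.4,-1.3,1]]' && python3 -m crank '[[0,0,0,3.6,-2.4,-1,1],[0,0,0,3.6,-2.4,0,1],[0,0,0,3.6,-2.4,0,1],[0,0,0,3.6,-2.4,0,1],[0,0,0,3.6,-2.4,0,1]]'; python3 -m crank '[[0,0,6.8,0,0,0,1],[0,0,6.8,0,0,0,1],[0,0,6.8,0,0,0,1]]'
```

```text
time_s: 0.75
position: [0.315, -0.3446, 0.2988]
orientation: [3.092, 0.556, 0.0]
contact_force: [0.5, -0.1, -0.2]
width: 0.0125
gripper_force: 0.0
time_s: 1.25
position: [0.4419, -0.1695, 0.3084]
orientation: [3.092, 0.555, 0.0]
contact_force: [0.6, -0.4, -0.3]
width: -0.0
gripper_force: 0.0
time_s: 1.55
position: [0.4413, -0.1705, 0.3081]
orientation: [3.142, -0.006, -0.001]
contact_force: [-0.6, -0.1, 0.0]
width: -0.0001
gripper_force: 0.0
```

```bash
python3 -m crank '[[0,0,0,2.9,-4,0,1],[0,0,0,2.9,-4,0,1],[0,-7,0,0,0,0,1],[0,-7,0,0,0,0,1],[0,-7,0,0,0,0,1]]'; python3 - <<'E'
from h import *
shot("wrist","w2")
E
```

```text
time_s: 2.05
position: [0.4996, -0.0909, 0.3091]
orientation: [3.087, 0.0, -0.577]
contact_force: [0.2, 0.2, -0.1]
width: 0.0003
gripper_force: 0.0
```

View pics/w2.png

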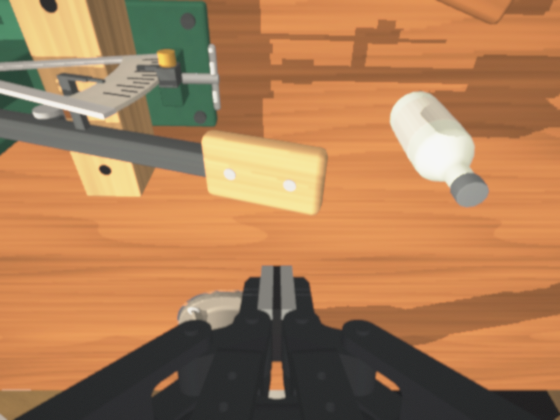

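The view shows the grip centre at about (264,172), the brass screw at (167,58), and a dark clip at (170,75). The pointer bracket is near (65,85). I'll zoom in on the scale.

```bash
python3 - <<'E'
from h import *
c=load("w2"); im=cv2.resize(c["img"][30:150,30:230],None,fx=4,fy=4,interpolation=cv2.INTER_CUBIC); cv2.imwrite("pics/w2z.png",im[:,:,::-1])
T=load("t1");S=load("s1")
corn=[(203,131),(327,149),(318,214),(207,181)]
for u in corn: print(plane(c,u,[0,0,.222],[0,0,1]).round(4))
p,e=tri([(c,(264,172)),(T,(364.5,245)),(S,(298,152))]);print(p,e)
E
```

```text
[ 0.5323 -0.0471  0.222 ]
[ 0.5204 -0.1209  0.222 ]
[ 0.4693 -0.1192  0.222 ]
[ 0.4971 -0.0451  0.222 ]
[ 0.50143317 -0.08351665  0.22068757] [3.104224082217285, 0.6263973592730102, 0.7146554378415098]
```

View pics/w2z.png

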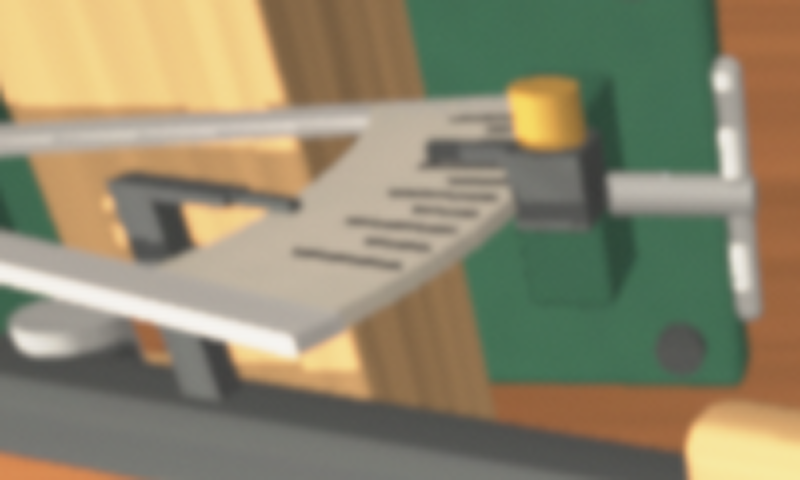

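The pointer tip is at full pixel (104.5,81.3) and the index's inner tip at (136.3,68.8), with the scale ticks between them. Next I'll get the press yaw from the rail edges in the top view and lower the fingertips onto the grip.

```bash
python3 - <<'E'
from h import *
T=load("t1");c=load("w2")
h=cv2.cvtColor(T["img"],cv2.COLOR_RGB2HSV)
# rail end edges: rows of vertical rail boundaries, subpixel by gradient along rows
g=T["img"].astype(float).sum(2)
for rows in (range(209,222),range(260,284)):
    for lo,hi,s in ((272,284,1),(296,308,-1)):
        pts=[]
        for y in rows:
            d=s*np.diff(g[y,lo:hi]);d[d<0]=0; pts.append((lo+.5+(d**2@np.arange(len(d)))/(d**2).sum(),y))
        pts=np.array(pts);W=np.array([plane(T,u,[0,0,.1],[0,0,1])[:2] for u in pts]);m=np.median(pts[:,0]);print(rows,lo,m,np.median(W,0).round(4))
# green base extents at z=.02
for u in ((244,225),(244,271),(329,271),(329,225)): print(plane(T,u,[0,0,.02],[0,0,1]).round(4))
# bench press bolts
E
python3 -m crank '[[0,0,0,0.3,-0.2,0,1],[0,0,0,-1.0,0,2.6,1],[0,0,0,-1.0,0,2.6,1],[0,0,0,0,0,0,1]]'
python3 - <<'E'
from h import *
shot("wrist","w3")
E
```

```text
range(209, 222) 272 278.3133381011979 [0.5851 0.1134]
range(209, 222) 296 301.6980848666917 [0.585  0.0531]
range(260, 284) 272 277.4541209508882 [0.4407 0.116 ]
range(260, 284) 296 301.1909585385322 [0.4405 0.0556]
[0.5663 0.2077 0.02  ]
[0.4411 0.207  0.02  ]
[ 0.4404 -0.0238  0.02  ]
[ 0.5657 -0.0257  0.02  ]
time_s: 2.5
position: [0.4599, -0.0891, 0.265]
orientation: [3.086, -0.001, -0.58]
contact_force: [0.5, -0.6, 0.3]
width: -0.0001
gripper_force: 0.0
```

View pics/w3.png

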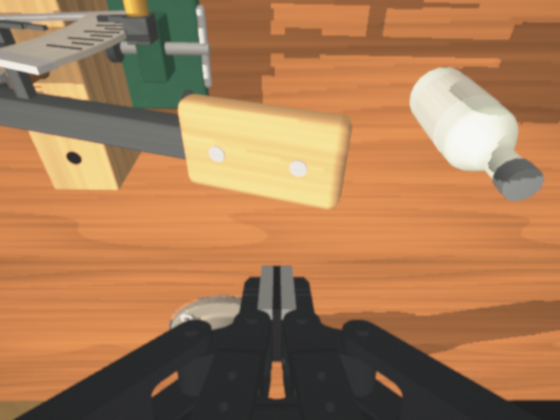

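The tips are slightly inboard of the grip; this is the -x drift from the tilt. Pointer and scale are at the upper left. Now I'll compute the index angle from w2, using the known pin, radius and plane.

```bash
cat >> h.py <<'E'
yaw=-0.010
pin=np.array([.504,.161,.14])
ex=np.array([np.sin(-yaw),np.cos(yaw),0]); ey=np.array([-np.cos(yaw),np.sin(-yaw),0])
def arm(rad,th,s): # th lever angle, s offset along press -y
    a=.3-th; return pin-ex*rad*np.cos(a)+np.array([0,0,rad*np.sin(a)])-ey*s
def fit(c,uv,rad,s=None):
    from scipy.optimize import least_squares
    if s is None: q=least_squares(lambda v:proj(c,arm(rad,v[0],v[1]))-uv,[.2,.025])
    else: q=least_squares(lambda v:proj(c,arm(rad,v[0],s))-uv,[.2])
    return q.x, float(np.linalg.norm(q.fun))
E
python3 - <<'E'
from h import *
c=load("w2")
print(fit(c,(104.5,81.3),.152)); print(fit(c,(136.3,68.8),.154))
for s in (.026,.028,.030): print(s,fit(c,(104.5,81.3),.152,s),fit(c,(136.3,68.8),.154,s))
d=load("w3"); im=cv2.resize(d["img"][0:80,0:170],None,fx=4.5,fy=4.5,interpolation=cv2.INTER_CUBIC); cv2.imwrite("pics/w3z.png",im[:,:,::-1])
g=arm(.26,0,0);n=np.array([0,0,1]);print("grip",g, proj(c,g+[0,.003,.0092]))
E
```

```text
(array([-0.03601682,  0.04783072]), 1.0247593068766006e-13)
(array([0.18273417, 0.04566759]), 2.4158453015843406e-13)
0.026 (array([0.02243486]), 33.56107074563225) (array([0.93572773]), 17.622578179420017)
0.028 (array([0.01410545]), 30.740376001725227) (array([0.43200158]), 20.78398584216602)
0.03 (array([0.00653496]), 27.866453657614095) (array([0.34725609]), 19.08470602326897)
grip [ 0.50151617 -0.08737507  0.21683525] [267.29324214 178.77129168]
```

```bash
python3 - <<'E'
from h import *
c=load("w3"); s=telemetry.observe()
Rt=cv2.Rodrigues(s["orientation"])[0]; M=P(c)
Rct=M[:,:3]@Rt; tct=M[:,:3]@s["position"]+M[:,3]
for tilt in (0,10,21):
  for yw in (0,-15,-25,-35,-45):
    R=cv2.Rodrigues(np.array([0,0,np.radians(yw)]))[0]@np.diag([1,-1,-1.])@cv2.Rodrigues(np.array([0,-np.radians(tilt),0]))[0]
    out=[]
    for th in (0,.22):
        p=arm(.26,th,0)+[0,.003,.0092]
        Rc=Rct@R.T; k=dict(K=c["K"],rvec=cv2.Rodrigues(Rc)[0].ravel(),tvec=tct-Rc@p)
        out.append((proj(k,arm(.152,th-.036,.046)).round(),proj(k,arm(.154,.183,.046)).round(),proj(k,arm(.175,.183,.046)).round()))
    print(tilt,yw,*[str(x) for o in out for x in o])
E
```

```text
0 0 [ 76. 164.] [121. 154.] [156. 155.] [ 39. 174.] [ 43. 174.] [ 88. 175.]
0 -15 [ 69. 216.] [112. 196.] [143. 188.] [ 34. 235.] [ 37. 234.] [ 76. 225.]
0 -25 [ 72. 250.] [113. 223.] [140. 211.] [ 40. 273.] [ 43. 272.] [ 76. 258.]
0 -35 [ 82. 282.] [119. 250.] [142. 234.] [ 52. 309.] [ 55. 307.] [ 82. 289.]
0 -45 [ 96. 311.] [129. 274.] [147. 255.] [ 70. 341.] [ 72. 339.] [ 94. 318.]
10 0 [ 64. 156.] [112. 136.] [148. 138.] [ 25. 174.] [ 30. 175.] [ 77. 177.]
10 -15 [ 62. 208.] [106. 179.] [137. 172.] [ 28. 234.] [ 31. 233.] [ 70. 226.]
10 -25 [ 70. 240.] [109. 206.] [136. 195.] [ 39. 269.] [ 42. 268.] [ 74. 256.]
10 -35 [ 82. 269.] [117. 231.] [139. 217.] [ 55. 301.] [ 58. 300.] [ 83. 284.]
10 -45 [ 99. 295.] [129. 254.] [146. 237.] [ 77. 328.] [ 78. 327.] [ 97. 310.]
21 0 [ 48. 150.] [ 98. 119.] [138. 121.] [  9. 180.] [ 14. 180.] [ 65. 184.]
21 -15 [ 54. 200.] [ 97. 162.] [129. 156.] [ 21. 234.] [ 24. 234.] [ 63. 229.]
21 -25 [ 65. 230.] [103. 188.] [130. 178.] [ 37. 265.] [ 40. 264.] [ 71. 255.]
21 -35 [ 82. 255.] [113. 212.] [135. 199.] [ 58. 291.] [ 60. 291.] [ 84. 279.]
21 -45 [101. 278.] [127. 233.] [144. 218.] [ 82. 314.] [ 83. 313.] [100. 300.]
```

```bash
python3 -m crank '[[2.25,0,5.8,2.2,-0.2,0,1],[2.25,0,5.8,0,0,0,1],[2.25,0,5.8,0,0,0,1],[2.25,0,5.8,0,0,0,1],[0,0,0,0,0,0,1]]'; python3 - <<'E'
from h import *
s=telemetry.observe();R=cv2.Rodrigues(s["orientation"])[0];print(R.round(3))
for th in (-.05,0,.1,.2,.22,.3):print(th,(R.T@(arm(.26,th,0)+[0,.003,.0092]-s["position"])*100).round(2))
E
```

```text
time_s: 3.05
position: [0.4865, -0.0892, 0.2603]
orientation: [-2.943, 0.655, 0.535]
contact_force: [0.3, -0.4, -0.1]
width: 0.0005
gripper_force: 0.0
[[ 0.848 -0.424 -0.319]
 [-0.397 -0.905  0.151]
 [-0.352 -0.001 -0.936]]
-0.05 [ 1.69 -1.45  1.71]
0 [ 2.29 -1.07  2.8 ]
0.1 [ 3.43 -0.48  5.06]
0.2 [ 4.48 -0.12  7.41]
0.22 [ 4.68 -0.08  7.89]
0.3 [ 5.45 -0.    9.82]
```

```bash
python3 -m crank '[[0,0,0,1,-0.7,0.7,1],[0,0,0,0.8,-0.5,0.8,1],[0,0,0,0,0,0,1]]'; python3 - <<'E'
from h import *
c=shot("wrist","w4")
im=cv2.resize(c["img"][60:360,0:300],None,fx=2,fy=2,interpolation=cv2.INTER_CUBIC); cv2.imwrite("pics/w4z.png",im[:,:,::-1])
E
```

```text
time_s: 3.35
position: [0.5009, -0.079, 0.2355]
orientation: [-2.942, 0.643, 0.55]
contact_force: [-0.3, 0.1, -0.1]
width: 0.0001
gripper_force: 0.0
```

View pics/w4z.png

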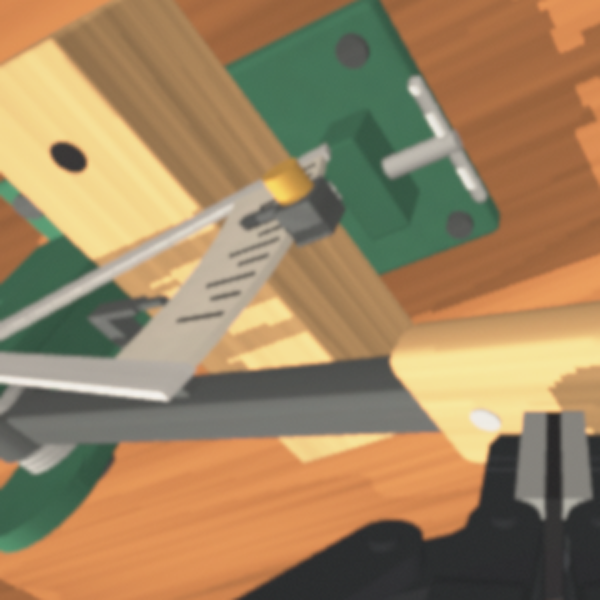

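The pointer tip is at (82.5,211) full and the index tip at (122.5,170), with the fingertips just above the grip's middle. I'll triangulate both tips with w2.

```bash
python3 - <<'E'
from h import *
a=load("w2");b=load("w4")
pt,e1=tri([(a,(104.5,81.3)),(b,(82.5,211))]); it,e2=tri([(a,(136.3,68.8)),(b,(122.5,170))])
print(pt,e1,it,e2)
print(fit(b,(82.5,211),.152),fit(b,(122.5,170),.154))
for q in (pt,it):
    d=q-pin; print(np.hypot(d@ex,d[2]), .3-np.arctan2(d[2],-d@ex))
s=telemetry.observe();R=cv2.Rodrigues(s["orientation"])[0]
for th in (0,.1,.2,.22,.25):print(th,(R.T@(arm(.26,th,0)+[0,.003,.0092]-s["position"])*100).round(2))
E
python3 -m crank '[[0,0,0,0.15,0.2,0.4,1],[0,0,0,0.15,0.1,0.4,1]]'
```

```text
[0.54902915 0.01875275 0.18651481] [0.24719369182224657, 0.2682541224132481] [0.54342673 0.01451892 0.14011074] [1.0773911126462838, 1.1554975183008525]
(array([-0.02649339,  0.04729952]), 1.7026952492358486e-12) (array([0.23184057, 0.04544059]), 1.3101760682293512e-13)
0.14922463210061643 -0.016992178236863054
0.14607953302734025 0.2992418994778825
0 [0.63 0.4  0.84]
0.1 [1.78 0.99 3.09]
0.2 [2.86 1.35 5.43]
0.22 [3.06 1.4  5.91]
0.25 [3.37 1.44 6.63]
time_s: 3.6
position: [0.5, -0.0832, 0.2293]
orientation: [-2.942, 0.647, 0.543]
contact_force: [0.9, -0.4, 2.9]
width: -0.0001
gripper_force: 1.7
```

```bash
python3 -m crank '[[0,0,0,0.3,0.15,0.6,1],[0,0,0,0.3,0.15,0.6,1],[0,0,0,0.3,0.13,0.6,1],[0,0,0,0.3,0.1,0.6,1],[0,0,0,0.3,0.1,0.6,1]]'; python3 - <<'E'
from h import *
c=shot("wrist","w5")
im=cv2.resize(c["img"][100:300,0:200],None,fx=3,fy=3,interpolation=cv2.INTER_CUBIC); cv2.imwrite("pics/w5z.png",im[:,:,::-1])
E
```

```text
time_s: 4.1
position: [0.4998, -0.0919, 0.1952]
orientation: [-2.943, 0.651, 0.544]
contact_force: [1.0, -2.3, 4.2]
width: 0.0
gripper_force: 2.3
```

View pics/w5z.png

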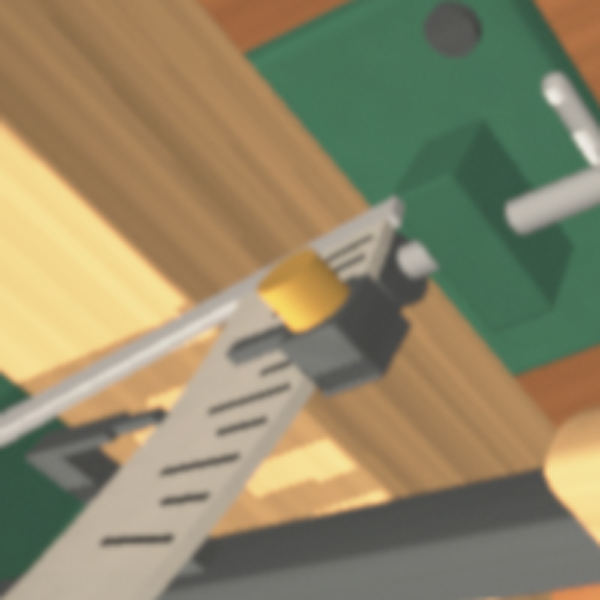

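```bash
python3 - <<'E'
from h import *
b=load("w5")
print(fit(b,(54,238.3),.152),fit(b,(76.7,217.7),.154))
# ticks: start point (inner) & end -> plane at s=.0455
for u in ((103,541),(162,500),(162,472),(218,433),(210,411),(262,373),(230,353),(285,338),(330,265)):
    q=plane(b,(u[0]/3,100+u[1]/3),pin-ey*.0455,ey)-pin; print(u,np.hypot(q@ex,q[2]).round(4),(.3-np.arctan2(q[2],-q@ex)).round(3))
q=telemetry.observe();print(q["position"],q["contact_force"])
a=np.arcsin((q["position"][2]-.14-.005)/.26);print(.3-a)
E
```

```text
(array([0.11904071, 0.04762001]), 6.703246762680666e-14) (array([0.22857839, 0.04586626]), 4.0194366942304644e-14)
(103, 541) 0.1628 -0.043
(162, 500) 0.1694 0.002
(162, 472) 0.1622 0.04
(218, 433) 0.1694 0.082
(210, 411) 0.1614 0.123
(262, 373) 0.1686 0.165
(230, 353) 0.1531 0.234
(285, 338) 0.1678 0.221
(330, 265) 0.1671 0.358
[ 0.49924885 -0.09185183  0.19397476] [ 1.06652931 -1.79527089  3.73307743]
0.11050346573292358
```

The pointer tip is at (54,238) and the index tip at (77,218), so about 0.11 rad remains. I'll press on for about 0.07 rad and look again.

```bash
python3 -m crank '[[0,0,0,0.2,0.07,0.45,1],[0,0,0,0.2,0.06,0.45,1],[0,0,0,0.2,0.06,0.45,1],[0,0,0,0.2,0.06,0.4,1],[0,0,0,0,0,0,1]]'; python3 - <<'E'
from h import *
c=shot("wrist","w6")
im=cv2.resize(c["img"][140:290,0:150],None,fx=4,fy=4,interpolation=cv2.INTER_CUBIC); cv2.imwrite("pics/w6z.png",im[:,:,::-1])
E
```

```text
time_s: 4.65
position: [0.4993, -0.0945, 0.1768]
orientation: [-2.943, 0.651, 0.546]
contact_force: [1.3, -2.8, 7.1]
width: 0.0004
gripper_force: 3.9
```

View pics/w6z.png

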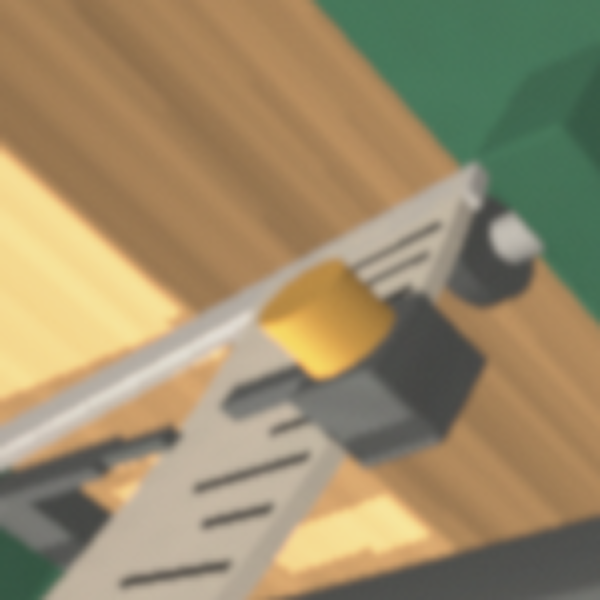

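The pointer tip is at (44.5,248.8) and the index tip at (56,240.5), so they're close. I'll compute the remainder.

```bash
python3 - <<'E'
from h import *
b=load("w6")
p,i=(44.5,248.75),(56,240.5)
print(fit(b,p,.152),fit(b,i,.154))
for s in (.0455,.0465,.0475):print(s,fit(b,p,.152,s),fit(b,i,.154,s))
th=fit(b,i,.154)[0]
for d in (-.06,-.05,-.04,-.03,-.02,-.01,0): print(d,(proj(b,arm(.152,th[0]+d,.0467))-proj(b,arm(.154,th[0],.0467))).round(1))
q=telemetry.observe();print(q["position"],q["contact_force"]);R=cv2.Rodrigues(q["orientation"])[0]
for t in (.03,.04,.05):
  g=lambda a:arm(.26,a,0)+[0,.003,.0092]
  print(t,(R.T@(g(.19+t)-g(.19))*100).round(2))
E
```

```text
(array([0.19195631, 0.047436  ]), 3.552713678800501e-14) (array([0.23215743, 0.04624785]), 2.1750036957277482e-13)
0.0455 (array([0.19227999]), 3.978592796776856) (array([0.23253219]), 1.49166103068156)
0.0465 (array([0.19208148]), 1.9300481023498157) (array([0.23204057]), 0.5047063938085788)
0.0475 (array([0.19194989]), 0.13240620017497665) (array([0.2316242]), 2.5151751780355984)
-0.06 [-13.3  14.4]
-0.05 [-11.4  12. ]
-0.04 [-9.6  9.8]
-0.03 [-7.8  7.5]
-0.02 [-6.1  5.3]
-0.01 [-4.4  3.1]
0 [-2.8  1. ]
[ 0.49930045 -0.0944932   0.17695745] [ 0.27280042 -2.12103598  6.97519253]
0.03 [0.31 0.07 0.71]
0.04 [0.41 0.08 0.95]
0.05 [0.51 0.1  1.19]
```

```bash
python3 -m crank '[[0,0,0,0.15,0.03,0.35,1],[0,0,0,0.13,0.03,0.3,1],[0,0,0,0,0,0,1]]'; python3 - <<'E'
from h import *
c=shot("wrist","w7")
im=cv2.resize(c["img"][200:280,0:100],None,fx=7,fy=7,interpolation=cv2.INTER_CUBIC); cv2.imwrite("pics/w7z.png",im[:,:,::-1])
E
```

```text
time_s: 5.0
position: [0.4993, -0.0953, 0.1699]
orientation: [-2.943, 0.651, 0.546]
contact_force: [0.7, -3.6, 8.0]
width: -0.0
gripper_force: 4.1
```

View pics/w7z.png

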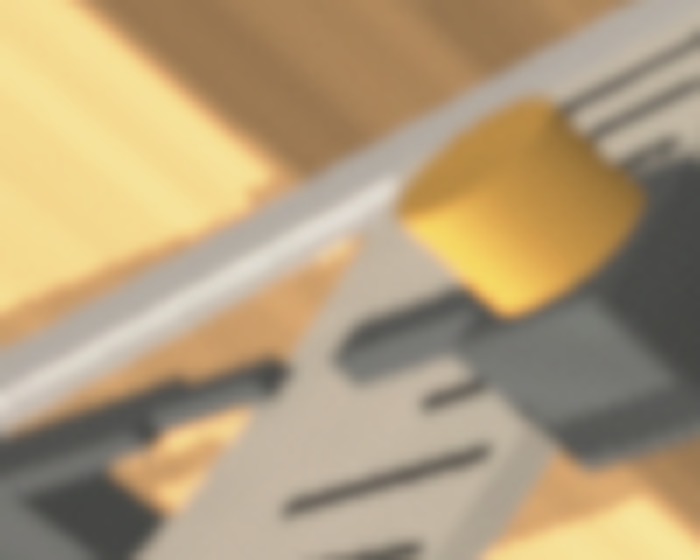

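The pointer tip is at about (40.7,253.6) and the index tip at about (48.7,251.8), so they're nearly aligned.

```bash
python3 - <<'E'
from h import *
b=load("w7")
for p,i in (((40.7,253.6),(48.7,251.8)),((41.2,253.9),(48.3,251.2)),((40.3,253.2),(49.2,252.3))):
    print(fit(b,p,.152),fit(b,i,.154))
# lines: pointer and index strip directions in model at angle .23
for t,s in ((.22,.047),(.23,.047),(.23,.046)): print(t,s,proj(b,arm(.13,t,s)).round(1),proj(b,arm(.152,t,s)).round(1),proj(b,arm(.154,t,s)).round(1),proj(b,arm(.165,t,s)).round(1))
q=telemetry.observe();print(q["position"],q["contact_force"])
E
```

```text
(array([0.21685118, 0.04738306]), 2.1691928285568092e-13) (array([0.23034574, 0.0456536 ]), 8.987733679556355e-14)
(array([0.2171231 , 0.04710652]), 3.1776437161565096e-14) (array([0.23108091, 0.04598447]), 4.272719814472597e-13)
(array([0.21706081, 0.04765076]), 8.644125458514252e-14) (array([0.2301028 , 0.04531245]), 8.644125458514252e-14)
0.22 0.047 [ 12.  263.5] [ 41.9 253.4] [ 44.7 252.4] [ 60.8 247. ]
0.23 0.047 [ 13.6 261.5] [ 43.6 251.1] [ 46.5 250.1] [ 62.6 244.5]
0.23 0.046 [ 15.2 262.7] [ 45.2 252.4] [ 48.1 251.4] [ 64.1 245.9]
[ 0.49929423 -0.0952739   0.17007159] [ 1.3094675  -3.14798461  7.95210107]
```

```bash
python3 -m crank '[[0,0,0,0.12,0.02,0.28,1],[0,0,0,0,0,0,1],[0,0,0,0,0,0,1]]'; python3 - <<'E'
from h import *
a=load("w7");b=shot("wrist","w8")
def track(p,w=7,k=8):
    up=lambda c:cv2.resize(cv2.cvtColor(c["img"],cv2.COLOR_RGB2GRAY),None,fx=k,fy=k,interpolation=cv2.INTER_CUBIC)
    A,B=up(a),up(b);x,y=[int((v+.5)*k) for v in p];h=w*k
    t=A[y-h:y+h,x-h:x+h];S=12*k;B2=B[max(0,y-S-h):y+S+h,max(0,x-S-h):x+S+h];m=cv2.minMaxLoc(cv2.matchTemplate(B2,t,cv2.TM_CCOEFF_NORMED))
    return np.array([(m[3][0]+max(0,x-S-h)+h-x)/k,(m[3][1]+max(0,y-S-h)+h-y)/k])+p,m[1]
p,s1=track((40.7,253.6),5);i,s2=track((48.7,251.8),5)
print(p,s1,i,s2);print(fit(b,p,.152),fit(b,i,.154))
q=telemetry.observe();print(q["position"],q["contact_force"])
E
```

```text
time_s: 5.35
position: [0.4993, -0.0955, 0.1671]
orientation: [-2.943, 0.651, 0.546]
contact_force: [0.1, -3.3, 8.1]
width: 0.0001
gripper_force: 4.3
[ 38.95  255.475] 0.9909974336624146 [ 45.575 255.925] 0.9984244108200073
(array([0.22696084, 0.04747446]), 1.1368683772161603e-13) (array([0.23116583, 0.04563513]), 7.105427357601002e-14)
[ 0.49926864 -0.09554135  0.16711379] [ 0.27242549 -2.33914839  8.47869347]
```

```bash
python3 -m crank '[[0,0,0,0.03,0,0.08,1],[0,0,0,0,0,0,1],[0,0,0,0,0,0,1],[0,0,0,0,0,0,1],[0,0,0,0,0,0,1]]'; python3 -m crank '[[0,0,0,0,0,0,1],[0,0,0,0,0,0,1],[0,0,0,0,0,0,1],[0,0,0,0,0,0,1],[0,0,0,0,0,0,1]]'
python3 - <<'E'
from h import *
a=load("w7");b=shot("wrist","w9")
k=8;w=5
up=lambda c:cv2.resize(cv2.cvtColor(c["img"],cv2.COLOR_RGB2GRAY),None,fx=k,fy=k,interpolation=cv2.INTER_CUBIC)
A,B=up(a),up(b)
for p,rad in (((40.7,253.6),.152),((48.7,251.8),.154)):
    x,y=[int((v+.5)*k) for v in p];h=w*k;S=12*k;X,Y=x-S-h,y-S-h
    X=max(X,0)
    m=cv2.minMaxLoc(cv2.matchTemplate(B[Y:y+S+h,X:x+S+h],A[y-h:y+h,x-h:x+h],cv2.TM_CCOEFF_NORMED))
    q=np.array(p)+[(m[3][0]+X+h-x)/k,(m[3][1]+Y+h-y)/k]; print(q,m[1],fit(b,q,rad))
E
```

```text
time_s: 5.9
position: [0.4993, -0.0956, 0.1664]
orientation: [-2.943, 0.651, 0.546]
contact_force: [0.1, -3.1, 9.3]
width: 0.0002
gripper_force: 4.5
time_s: 6.4
position: [0.4993, -0.0956, 0.1664]
orientation: [-2.944, 0.651, 0.546]
contact_force: [0.1, -3.4, 10.1]
width: -0.0003
gripper_force: 4.6
[ 38.45  255.975] 0.9768248796463013 (array([0.22936164, 0.04751794]), 3.1776437161565096e-13)
[ 44.825 256.925] 0.9938828349113464 (array([0.23164534, 0.04563487]), 1.9394042374125577e-13)
```

The pointer is within about 0.002 rad of the mark and was held for about a second. I'll let the lever rise with the fingertips, then back off.

```bash
python3 -m crank '[[0,0,0,-0.4,-0.08,-1,1],[0,0,0,-0.5,-0.15,-1.1,1],[0,0,0,-0.5,-0.2,-1.1,1],[0,0,0,-0.5,-0.25,-1.1,1],[0,0,0,-0.5,-0.25,-1,1]]'; python3 -m crank '[[0,0,0,-0.5,-0.25,-1,1],[0,0,0,-0.5,-0.1,-1.2,1],[0,0,0,-0.8,0,-2,1],[0,0,0,-1,0,-2.5,1],[0,0,0,0,0,0,1]]'
python3 -m crank '[[0,0,0,0,0,-1,1],[0,0,0,0,0,0,1],[0,0,0,0,0,0,1],[0,0,0,0,0,0,1]]'
python3 - <<'E'
from h import *
T0=load("t1");S0=load("s1");T=viewer.camera("top");S=shot("side","s9")
# rest check: grip blob in top image, compare with start; clutter comparison
for a,b,box in ((T0,T,(195,150,350,300)),(T0,T,(380,100,450,290)),(S0,S,(200,145,285,310)),(S0,S,(235,245,330,310)),(S0,S,(280,140,325,170))):
    d=cv2.absdiff(a["img"],b["img"]).max(2)[box[1]:box[3],box[0]:box[2]]; print(box,(d>40).sum())
E
```

```text
time_s: 6.95
position: [0.4999, -0.0833, 0.2246]
orientation: [-2.941, 0.647, 0.548]
contact_force: [-2.2, 0.7, 3.0]
width: 0.0
gripper_force: 1.2
time_s: 7.45
position: [0.502, -0.0801, 0.2997]
orientation: [-2.943, 0.648, 0.533]
contact_force: [0.5, 0.3, 0.6]
width: 0.0001
gripper_force: 0.0
time_s: 7.85
position: [0.503, -0.0819, 0.3046]
orientation: [-2.941, 0.649, 0.547]
contact_force: [-0.6, -0.5, 0.2]
width: 0.0001
gripper_force: 0.0
(195, 150, 350, 300) 0
(380, 100, 450, 290) 5454
(200, 145, 285, 310) 0
(235, 245, 330, 310) 0
(280, 140, 325, 170) 0
```

```bash
python3 -c "
from station import job_done; print(job_done())"
```

```text
the job is handed in; nothing more can be done
None
```

I pressed the lever until its pointer stood at the index mark (within about 0.002 rad by the wrist camera), held it there for about a second, and let it spring back to rest. The before-and-after side views show the lever back up and the bottle, mallet, plane and square unmoved. The job was handed in after about 8 s of robot time, with the arm clear of everything.

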